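# Thread the elbow hose barb into the clamped port

### The job

Take the steel elbow fitting with the sideways hose barb, put its stem down into the port held in the small vise, feel for the notches so that its two lugs drop through the collar, and screw it in clockwise against the rising resistance until the barb points straight along the raised rib on the port block. Stop there, not past the rib, because backing off breaks the seal; do not force it at any time, let go of it, and leave the straight fitting, the bottles and the tally counter where they are.

Things in the scene. Friction and masses are not known exactly. Their poses are not given: they have to be found in the camera images.
- elbow_grip (a point): Steel elbow fitting, 0.12 kg, standing on its stem: centre of its square body, 46 mm above its lower end. x: the way its hose barb points; z up the stem. The body is 24 x 24 mm, from 22 mm below to 16 mm above this point; grip it across the two faces either side of the barb (close along y). Barb level, 13 mm thick, 4 mm higher than this point.
- elbow_outlet (a point): Free end of the elbow's hose barb, 48 mm from the stem's axis, 50 mm above the fitting's lower end.
- elbow: The elbow; origin at the centre of the stem's lower end, axes as elbow_grip. Stem: 20 mm diameter, 24 mm long, lowest 3 mm tapering to 16 mm. Two lugs on the stem in line with the barb (+x and -x), out to 14.5 mm from the axis, 6 mm wide, 8 to 12 mm above the lower end.
- vise: Small steel vise fixed on the bench, 125 x 150 mm, jaws under 55 mm high, clamping an aluminium port block (84 mm long in x, top at 52 mm) that carries the port. Origin on the bench under the port's axis, axes as port_mouth.
- port_mouth (a point): Centre of the top of the port's round collar, 75 mm above the bench, rim 43 mm. z up the port's axis, x towards the rib. Hole 22.4 mm; two opposite notches, 7.8 mm wide, out to 17.5 mm from the axis, pass the lugs. Lugs not over the notches rest on the collar with elbow_grip 38 mm above this point; over them (within 4 degrees) they drop to 29 mm.
- port_notch (a point): Mean place of the notch the barb must be over on entering, on the collar's top 14 mm from the axis, 72 degrees counter-clockwise (from above) of x. The real notch lies anywhere up to 32 degrees to either side of it, different each time: seen, not measured, so find it by feel. The second notch is opposite it.
- port_seal (a point): Top of the sprung rubber seal (2 N/mm), 17 mm below port_mouth; the stem meets it after the drop. Pressed 1 mm into it, the lugs turn clockwise (from above) under the collar, whose sloping underside, the thread, pulls the fitting down about 0.055 mm a degree. With the barb along the rib elbow_grip is 24 to 28 mm above port_mouth. Friction holds it when released.
- port_rib (a point): The mark: a raised rib on the port block, 16 x 4 mm, top 61 mm above the bench, running straight out from the port's axis (x of port_mouth); this point is its top centre, 31 mm from the axis.
- nipple_mid (a point): Middle of the straight steel fitting, a bystander (same stem and 24 mm square body, barb upright, 79 mm tall), standing on the bench; the point is 38 mm above its lower end. It and the elbow may stand in either of two places.
- oil_bottle: Small amber bottle with a black cap, 31 mm wide, 62 mm tall, bystander; origin at the centre of its underside.
- stain_bottle: Amber dropper bottle, 42 mm wide, 122 mm tall, bystander; origin at the centre of its underside.
- tally: Metal hand tally counter, 66 x 58 x 25 mm, bystander; origin at the centre of its underside.

How it is judged:
On the way:
1. the elbow's lugs have dropped through the collar's notches, barb still well short of the rib (horizontal distance between elbow_grip and port_mouth below 0.006 m and z of elbow_grip in the frame of port_mouth below 0.0305 m and y of elbow_outlet in the frame of port_mouth above 0.022 m), for 0.1 s.
At the end, for the whole second after the job is handed in: the elbow stands in the port's axis (within 4 mm, upright within 7 degrees), is screwed down (body centre less than 28.4 mm above the collar's top), its barb points along the rib within 8 degrees on the rib's side, and it is released and at rest (horizontal distance between elbow and port_mouth below 0.004 m and angle between elbow_grip's own z axis and vertical below 0.12 rad and z of elbow_grip in the frame of port_mouth below 0.0284 m and angle between the x axis of elbow_grip and the x axis of port_mouth, either way round below 0.14 rad and x of elbow_outlet in the frame of port_mouth above 0.03 m and linear speed of elbow below 0.01 m/s); the robot touches nothing.
It fails at once if the elbow is forced: more than 28 N between it and the vise with its port (contact force between elbow and vise above 28 N).
It fails at once if the engaged elbow is turned past the rib by more than about 13 degrees (horizontal distance between elbow_grip and port_mouth below 0.008 m and z of elbow_grip in the frame of port_mouth below 0.0295 m and y of elbow_outlet in the frame of port_mouth below -0.011 m).
It fails at once if a bystander is moved by more than 20 mm (distance of any of nipple_mid, oil_bottle, stain_bottle, tally from where it was at the start of the episode above 0.02 m).
It also fails if it takes over 72 s, if anything falls off the work surface, if the arm or the gripper's body presses on something with over 40 N, if the wrist force passes 120 N, or if a joint passes its speed limit or range.

### The arm

A 6-joint arm with a two-finger parallel gripper is mounted at the origin on a cart in front of the work surface, level with it; the furniture and walls round the work are solid. World frame = base frame: x ahead of the robot, y to its left, z up, the work surface at z = 0. Lengths are in m, angles in rad, forces in N, time in s.
With the tool pointing down it reaches from about 0.35 to 0.775 m from the base axis. Payload 5.5 kg.
Tool frame: the origin (TCP) lies between the finger pads; the fingertips stand 22 mm ahead of it and the grasp point (between the pads) lies 3 mm ahead of it (env.finger_overhang is the distance from the TCP to the fingertips, in m); y points along the fingers, x is the direction in which the jaws open and shut, and the axes are right-handed (so a half turn about y gives the same grasp; the last joint's range is limited). The gripper opens to 85 mm and grips with 20 to 120 N. Pads are 22 mm wide; open, the fingers measure 114 mm over their backs; the gripper's body (76 mm by 85 mm) begins 54 mm behind the grasp point. The pads swing forward as they close: fully open they stand 13 mm farther back than shut.
Start: joints at [-1.45, 0.313, 0.046, 1.304, 0, 1.431], TCP at [0.148, -0.556, 0.253] pointing down, gripper open.
Joint ranges: [-2.76, 2.76], [-0.86, 1.69], [-1.03, 1.26], [-2.2, 2.34], [-1.47, 1.5], [-3.14, 3.14]. Speed limits (rad/s): [2.57, 2.57, 3.14, 3.14, 3.14, 3.14].

### API

Orientations are given as a unit quaternion [w, x, y, z].
In Python, from workcell import monitor, cams, job, env gives the robot as it stands.
- The arm moves only by the tool drive_tool, never from a script. Its argument "plan" is text: rows parted by semicolons, each of 7 numbers parted by spaces: the opening, from -1 (shut) to 1 (fully open), then the shift along the tool's x, y, z in mm, then the turn, a rotation vector about the tool's x, y, z in degrees. In form: gripper x y z rx ry rz; .... A call has 1 to 8 rows; each row shifts and turns the pose as measured when the row begins, along the tool's axes as they then stand; what a row does not reach is not made up. A row lasts 1/8 s, in which the tool goes at most 62.5 mm and 10.7 degrees, less where a joint would pass 70% of its speed; a pose out of reach is approached as far as the arm can. A call is refused whole if a number of a shift passes 62.5 or a number of a turn 10.7, either way. A call with a gripper value outside its range is refused whole. The fingers move at their own pace and stop on an object; "grip_force" is the grip in N (left out, the last holds). Time passes only in rows, so rows that do not move let the fingers close. It gives the time, the measured TCP pose, the force and the opening at its end, in the units of the state.
- monitor.get_state(): the state, without advancing time (a new reading comes with each control period).
- cams.read_camera(name): name is "scene" or "top"; returns (picture, depth): 384x512x3 uint8, red, green, blue; 384x512 float32, m along the optical axis (not along the pixel's ray), 0 where there is no reading.
- cams.calibration(name): a dict with "fx", "fy", "cx", "cy" (pixels), "D" ([k1, k2, p1, p2, k3] as OpenCV has them; the pictures are not rectified), "R" (3x3) and "t" (3): a world point X has camera coordinates R X + t. Camera axes: x right, y down, z forward; pixel columns grow to the right and rows downward; lengths in m; the calibration is good to about 2 mm. A picture is of the moment at which its call begins. calibration takes no time and is no camera call.
- job.hand_in(): hands the job in, once; it reports no verdict.
The state is a dict: "clock": time; "joint_pos": joint angles; "qvel": joint speeds; "tau": joint torques, N m; "tcp_pos": TCP position; "orientation": TCP orientation; "wrist_force": force on the tool from outside, world axes, zero at the start; "ft_torque": the same for the moment, N m; "finger_gap": finger opening in m.
Only numpy, scipy, OpenCV 4.12 (cv2) and the standard library are available. Lean on these libraries where they do the work, as an engineer would, in place of code of your own. Each camera call takes 0.05 s, during which the arm holds its last target.

## Working session

There is one attempt and no reset: what is moved stays moved. The work goes in short steps, Python scripts to look and compute and a tool call to move; the robot and the scene stay as the last step left them, time stands still between calls to the robot, and variables do not carry over. Pictures are saved under pics/ and viewed, and the job is handed in when it is done.

Besides the shell and the picture viewer there is one more tool, called after ">>>" as name(argument=value, ...) on one line, values as JSON. drive_tool: Moves the arm, as the interface text tells. Its arguments: {"type":"object","properties":{"plan":{"type":"string"},"grip_force":{"type":"number"}},"required":["plan"]}

```bash
mkdir -p pics; ls
cat > h.py <<'E'
import numpy as np,cv2
from workcell import monitor,cams,job,env
def grab(n,tag):
    p,d=cams.read_camera(n); cv2.imwrite(f'pics/{tag}.png',p[:,:,::-1]); np.savez(f'{tag}.npz',p=p,d=d); return p,d
def world(n,d):
    c=cams.calibration(n);K=np.array([[c['fx'],0,c['cx']],[0,c['fy'],c['cy']],[0,0,1.]])
    h,w=d.shape;u,v=np.meshgrid(np.arange(w),np.arange(h))
    q=cv2.undistortPoints(np.stack([u,v],-1).reshape(-1,1,2).astype(float),K,np.array(c['D'],float)).reshape(h,w,2)
    P=np.dstack([q*d[...,None],d]); return (P-np.array(c['t']))@np.array(c['R'])
def proj(n,X):
    c=cams.calibration(n);K=np.array([[c['fx'],0,c['cx']],[0,c['fy'],c['cy']],[0,0,1.]])
    return cv2.projectPoints(np.array(X,float).reshape(-1,1,3),cv2.Rodrigues(np.array(c['R'],float))[0],np.array(c['t'],float),K,np.array(c['D'],float))[0].reshape(-1,2)
E
python3 - <<'E'
from h import *
for n in('scene','top'):
    grab(n,n+'0'); c=cams.calibration(n); print(n,c['fx'],-np.array(c['R']).T@c['t'])
print(monitor.get_state())
E
```

```text
pics
scene 452.76922936992923 [ 0.28656962 -0.87701707  0.66164335]
top 441.7464357940997 [ 0.4750106  -0.30995739  0.91063728]
{'clock': 0.1, 'joint_pos': array([-1.44961444e+00,  3.13913854e-01,  4.50738467e-02,  1.30363327e+00,
       -2.05504169e-05,  1.43122439e+00]), 'qvel': array([-0.00092958, -0.00244719,  0.00252655,  0.0006267 , -0.00011607,
       -0.00090545]), 'tau': array([ 1.97687601e-03, -4.81725204e+01,  2.99243402e+01,  1.27571222e-02,
       -1.43459451e-04, -1.28473965e-05]), 'tcp_pos': array([ 0.14818678, -0.55511838,  0.25249688]), 'orientation': array([ 0.5611782 , -0.56034223,  0.43117295, -0.43033184]), 'wrist_force': array([ 0.63309995, -0.67817809,  0.52021686]), 'ft_torque': array([ 0.00028777,  0.01012123, -0.00101425]), 'finger_gap': 0.08558804026070863}
```

View pics/scene0.png

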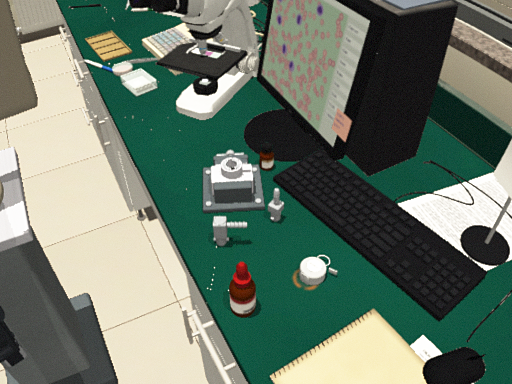

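View pics/top0.png

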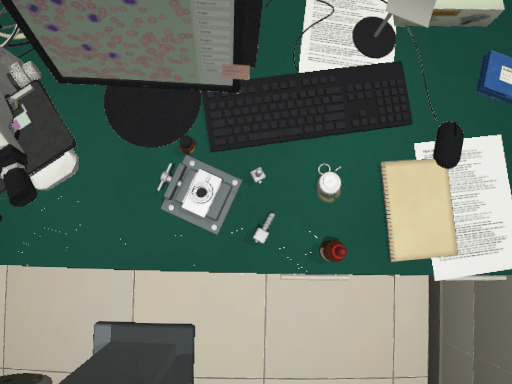

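The scene view shows the vise at about (233,180), the elbow at (222,232) and the straight fitting at (276,205). In the top view the vise is at (201,192), and the elbow at (262,235) with its barb towards (270,214). I'll zoom in and measure.

Run:
```python
from h import *
for n,(a,b,c,d) in {'top':(130,290,130,250),'scene':(190,310,140,260)}.items():
    p=np.load(n+'0.npz')['p'][c:d,a:b]; cv2.imwrite(f'pics/z_{n}.png',cv2.resize(p[:,:,::-1],None,fx=5,fy=5,interpolation=cv2.INTER_CUBIC)[:600,:800])
D=np.load('top0.npz')['d'];W=world('top',D)
print('bench z',np.median(W[200:260,300:315,2]))
# height map
sub=W[130:250,130:290,2]
cv2.imwrite('pics/hm.png',cv2.applyColorMap(cv2.resize(np.clip(sub/0.1*255,0,255).astype(np.uint8),None,fx=5,fy=5,interpolation=cv2.INTER_NEAREST),cv2.COLORMAP_JET))
```

```text
bench z 0.00043726186699874785
```

View pics/z_top.png

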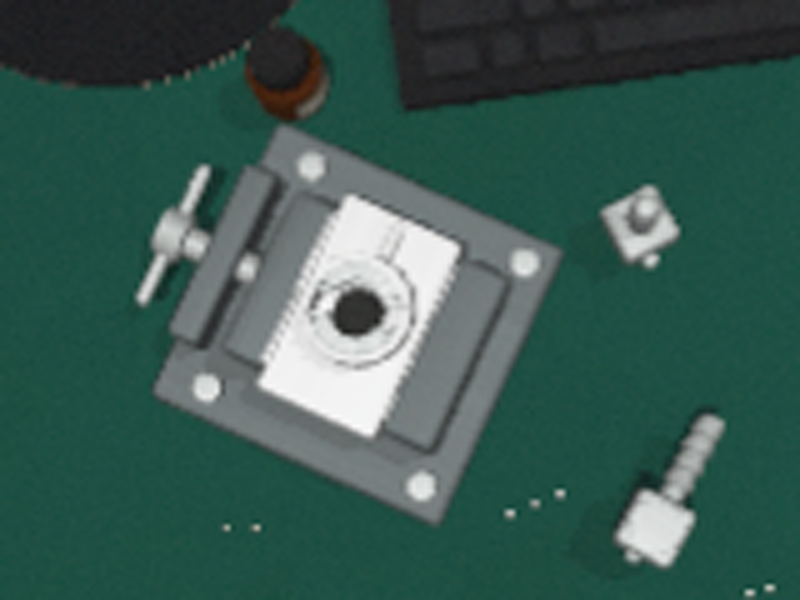

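View pics/z_scene.png

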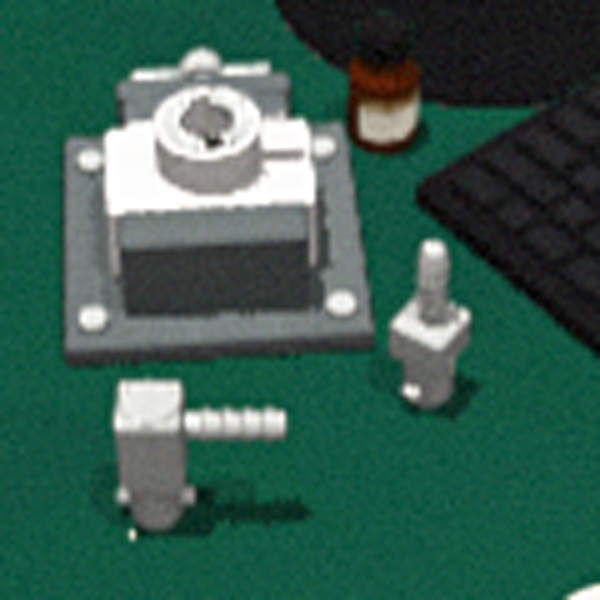

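View pics/hm.png

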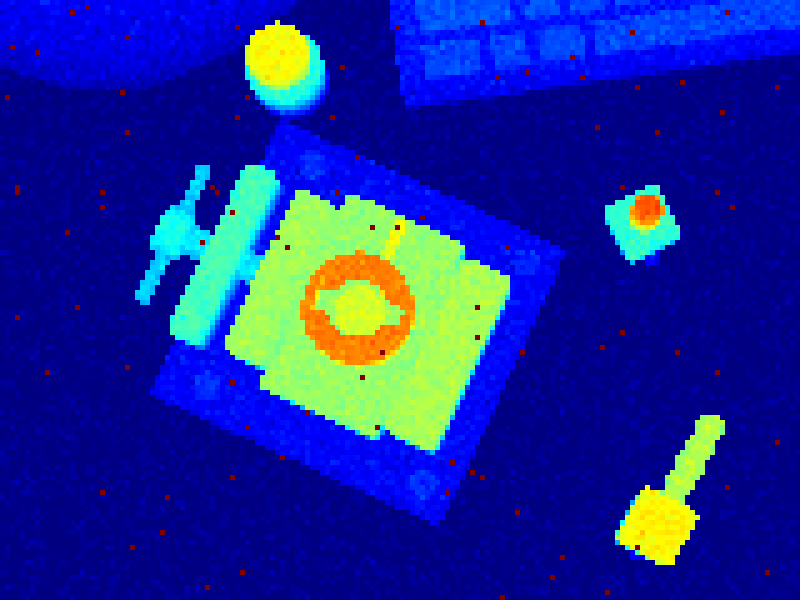

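The height map at the collar shows notch gaps at about (318,297) and (400,312), and the rib runs up and right at (395,235). Next I'll compute the axes.

```bash
cat > m.py <<'E'
from h import *
def port(W):
    P=W[160:215,170:235]; z=P[...,2]
    m=(z>.0715)&(z<.0785); q=P[m][:,:2].astype(np.float32)
    # circle fit on outer edge
    pts=q
    from scipy.optimize import minimize
    hull=cv2.convexHull(pts)[:,0]
    (cx,cy),r=cv2.minEnclosingCircle(pts)
    # area-based: annulus IoU is robust: maximise # pts in r<.0215 minus outside
    return np.array([cx,cy]),r,np.median(P[m][:,2]),P
E
python3 - <<'E'
from m import *
from scipy.optimize import least_squares
W=world('top',np.load('top0.npz')['d'])
c,r,z,P=port(W); print('port enclosing',c,r,z)
c2=np.median
m=(abs(P[...,2]-.075)<.0035);q=P[m][:,:2]
# outer boundary per angular sector
def fit(q,c):
    for _ in range(5):
        v=q-c;a=np.arctan2(v[:,1],v[:,0]);rr=np.hypot(*v.T)
        b=((a+np.pi)/(2*np.pi)*36).astype(int)%36
        e=np.array([q[b==i][rr[b==i].argmax()] for i in range(36) if (b==i).any()])
        s=least_squares(lambda x:np.hypot(*(e-x[:2]).T)-x[2],[*c,.0215],loss='soft_l1',f_scale=.001).x; c=s[:2]
    return s
s=fit(q,c);print('fit',s);c=s[:2]
b=P.reshape(-1,3)
rr=np.hypot(*(b[:,:2]-c).T);an=np.degrees(np.arctan2(*(b[:,:2]-c).T[::-1]))
rib=(b[:,2]>.0575)&(b[:,2]<.065)&(rr>.024)&(rr<.041)
k=b[rib];print('rib n',len(k),np.median(k,0),np.degrees(np.arctan2(*(np.median(k[:,:2],0)-c)[::-1])))
print(np.sort(an[rib]).round(0))
no=(rr>.013)&(rr<.0172)&(b[:,2]<.068)
print('notch ang',np.sort(an[no]).round(0))
# all jaw-block edges direction via block top
t=(abs(b[:,2]-.053)<.006);print('block minrect',cv2.minAreaRect((b[t][:,:2]*1000).astype(np.float32)))
base=(b[:,2]>.006)&(b[:,2]<.09)
# elbow
E=W[205:250,245:285].reshape(-1,3)
t=(E[:,2]>.056)&(E[:,2]<.068);print('elbow top',t.sum(),np.median(E[t],0),E[t][:,:2].mean(0),cv2.minAreaRect((E[t][:,:2]*1000).astype(np.float32)))
t2=(E[:,2]>.047)&(E[:,2]<.0585)
print('barb',t2.sum(),np.median(E[t2],0)); q=E[t2]
cb=E[t][:,:2].mean(0); 
far=np.hypot(*(q[:,:2]-cb).T)>.018
print(np.degrees(np.arctan2(*(q[far][:,:2].mean(0)-cb)[::-1])),np.hypot(*(q[:,:2]-cb).T).max())
print('bystander nipple', np.median(W[165:185,250:268].reshape(-1,3)[W[165:185,250:268,2].ravel()>.03],0))
E
```

```text
port enclosing [ 0.56758249 -0.24775708] 0.02161075361073017 0.0750041964884538
fit [ 0.56730639 -0.24765624  0.02077311]
rib n 17 [ 0.59494457 -0.25948332  0.06156479] -23.16730915886462
[-137.  -27.  -26.  -26.  -25.  -25.  -24.  -24.  -23.  -23.  -22.  -22.
  -21.  -21.  -20.  -19.  -18.]
notch ang [-100.  -93.  -86.  -86.  -78.   17.   25.   54.   59.   65.   68.   72.
   74.   80.   81.   89.]
block minrect ((570.5740356445312, -239.95498657226562), (112.92959594726562, 83.89631652832031), 67.2409439086914)
elbow top 186 [ 0.48934991 -0.36635959  0.06226822] [ 0.49203655 -0.36679084] ((503.6828918457031, -373.1097412109375), (23.76821517944336, 60.308738708496094), 61.95804977416992)
barb 103 [ 0.51464583 -0.37794075  0.05462579]
-27.328144948160556 0.043404197651648865
bystander nipple [ 0.60598871 -0.35592898  0.04285715]
```

Run:
```python
from m import *
from scipy.optimize import minimize
def plane(n,d,z0):
    W=world(n,np.where(d>0,d,np.nan)); c=cams.calibration(n);o=-np.array(c['R']).T@c['t']
    s=(z0-o[2])/(W[...,2]-o[2]); return o+(W-o)*s[...,None],W
for n,sl in(('top',np.s_[160:225,165:240]),('scene',np.s_[145:195,205:265])):
    d=np.load(n+'0.npz')['d'];Q,W=plane(n,d,.075);Q=Q[sl].reshape(-1,3);z=W[sl][...,2].ravel()
    off=0
    c0=np.array([.5673,-.2477]); near=np.hypot(*(Q[:,:2]-c0).T)<.03
    Q=Q[near];z=z[near]; ringz=np.median(z[(np.hypot(*(Q[:,:2]-c0).T)<.021)&(z>.07)]);solid=z>ringz-.004
    def score(x):
        v=Q[:,:2]-x[:2];r=np.hypot(*v.T);a=x[2]
        al=abs(v@[np.cos(a),np.sin(a)]);ac=abs(v@[-np.sin(a),np.cos(a)])
        sg=lambda t:1/(1+np.exp(-np.clip(t/.0006,-40,40)))
        hole=np.maximum(sg(.0112-r),np.minimum(sg(.0039-ac),sg(.0175-al)))
        p=sg(.0215-r)*(1-hole)
        return ((p-solid)**2).sum()
    res=[]
    for a in range(0,180,10):
        s=minimize(score,[*c0,np.radians(a)],method='Nelder-Mead',options=dict(initial_simplex=[[*c0,np.radians(a)],[c0[0]+.002,c0[1],np.radians(a)],[c0[0],c0[1]+.002,np.radians(a)],[*c0,np.radians(a+8)]]));res.append((s.fun,*s.x[:2],np.degrees(s.x[2])%180))
    res.sort();print(n,ringz,len(Q),[np.round(r,4) for r in res[:3]],[np.round(r,2)[[0,3]] for r in res[3::4]])
d=np.load('top0.npz')['d'];Q,W=plane('top',d,.062);E=Q[205:250,245:285].reshape(-1,3);z=W[205:250,245:285,2].ravel()
t=(z>.0595)&(z<.068);m=cv2.minAreaRect((E[t][:,:2]*1000).astype(np.float32));print('elbow top',t.sum(),E[t].mean(0),m)
Q,W=plane('scene',np.load('scene0.npz')['d'],.062);S=W[205:255,205:250].reshape(-1,3);t=(S[:,2]>.060)&(S[:,2]<.068);print('scene elbow top',t.sum(),S[t].mean(0))
Q,W=plane('top',d,.054);E=Q[205:250,245:285].reshape(-1,3);z=W[205:250,245:285,2].ravel()
q=E[(z>.048)&(z<.0585)][:,:2];cb=np.array([.4895,-.3664]);q=q[(np.hypot(*(q-cb).T)>.018)&(np.hypot(*(q-cb).T)<.06)];print(len(q),cv2.fitLine((q*1000).astype(np.float32),cv2.DIST_HUBER,0,.01,.01).ravel())
```

```text
top 0.075079728745968 774 [array([18.6681,  0.5672, -0.2478, 79.5697]), array([18.6681,  0.5672, -0.2478, 79.5715]), array([18.6681,  0.5672, -0.2478, 79.5688])] [array([18.67, 79.57]), array([18.67, 79.57]), array([18.67, 79.57]), array([ 58.56, 132.93])]
scene 0.0750059277353034 462 [array([30.3963,  0.5657, -0.2487, 79.4288]), array([30.3963,  0.5657, -0.2487, 79.4274]), array([30.3963,  0.5657, -0.2487, 79.427 ])] [array([30.4 , 79.43]), array([30.4 , 79.43]), array([44.82, 14.35]), array([ 44.85, 174.06])]
elbow top 150 [ 0.48804184 -0.36484524  0.062     ] ((500.73370361328125, -372.1752624511719), (23.665502548217773, 54.802330017089844), 60.11119079589844)
scene elbow top 130 [ 0.48557557 -0.36630321  0.06253053]
79 [ 8.6737746e-01 -4.9765080e-01  5.1805084e+02 -3.8027115e+02]
```

```bash
cat > el.py <<'E'
from h import *
from scipy.optimize import minimize
def plane(n,d,z0):
    W=world(n,np.where(d>0,d,np.nan)); c=cams.calibration(n);o=-np.array(c['R']).T@c['t']
    s=(z0-o[2])/(W[...,2]-o[2]); return o+(W-o)*s[...,None],W
def sq(Q,W,lo,c0,a0,half=.012,rad=.022):
    near=np.hypot(*(Q[...,:2]-c0).transpose(2,0,1))<rad
    q=Q[near][:,:2];s=W[near][:,2]>lo
    def f(x):
        v=q-x[:2];a=x[2];u=abs(v@[np.cos(a),np.sin(a)]);w=abs(v@[-np.sin(a),np.cos(a)])
        sg=lambda t:1/(1+np.exp(-np.clip(t/.0006,-40,40)))
        return ((sg(half-np.maximum(u,w))-s)**2).sum()
    x0=np.array([*c0,a0]);r=minimize(f,x0,method='Nelder-Mead',options=dict(initial_simplex=[x0,x0+[.003,0,0],x0+[0,.003,0],x0+[0,0,.2]]))
    return r.x[:2],np.degrees(r.x[2]),r.fun,s.sum(),len(q)
E
python3 - <<'E'
from el import *
for n in('top','scene'):
    Q,W=plane(n,np.load(n+'0.npz')['d'],.062)
    print(n,sq(Q,W,.0585,np.array([.488,-.365]),np.radians(-28)))
E
```

```text
top (array([ 0.48759738, -0.36468531]), np.float64(-27.199952090905793), np.float64(7.367074702655255), np.int64(155), 413)
scene (array([ 0.48540069, -0.36639979]), np.float64(-28.711152522219606), np.float64(9.016907924183444), np.int64(141), 346)
```

```bash
cat > mv.py <<'E'
import sys
from h import *
from scipy.spatial.transform import Rotation as Ro
def st(): return monitor.get_state()
def to(x,y,z,barb,prt=True):
    """tool shift (mm) & rotvec (deg) to TCP x,y,z pointing down with tool x at barb+90"""
    s=st();R=Ro.from_quat(s['orientation'],scalar_first=True)
    a=np.radians(barb+90);X=np.array([np.cos(a),np.sin(a),0]);Z=np.array([0,0,-1.]);T=Ro.from_matrix(np.column_stack([X,np.cross(Z,X),Z]))
    d=R.inv().apply(np.array([x,y,z])-s['tcp_pos'])*1000; r=np.degrees((R.inv()*T).as_rotvec())
    X0=R.as_matrix()[:,0]
    print('t',round(s['clock'],2),'tcp',s['tcp_pos'].round(4),'barb',round(np.degrees(np.arctan2(X0[1],X0[0]))-90,2),'q6',round(float(s['joint_pos'][5]),2),'F',s['wrist_force'].round(1),'M',s['ft_torque'].round(2),'gap',round(float(s['finger_gap'])*1000,1))
    print('shift',d.round(1),'rot',r.round(1))
if __name__=='__main__': to(*map(float,sys.argv[1:]))
E
python3 mv.py .4865 -.3655 .18 -28.5
python3 - <<'E'
from h import *
W=world('top',np.load('top0.npz')['d']).reshape(-1,3)
for h in(.1,.15,.2,.3,.4):
    m=(W[:,2]>h)&(W[:,2]<.6)&(abs(W[:,1]+.25)<.2)&(W[:,0]>.3); 
    if m.any(): 
        k=W[m]; i=np.hypot(k[:,0]-.5665,k[:,1]+.248).argsort()[[0,5,20]]; print(h,k[i].round(3))
E
```

```text
t 0.1 tcp [ 0.1482 -0.5551  0.2525] barb -165.06 q6 1.43 F [ 0.6 -0.7  0.5] M [ 0.    0.01 -0.  ] gap 85.6
shift [-95.9  72.7 375.7] rot [ -40.7 -101.9 -101.9]
0.1 [[ 0.78  -0.284  0.114]
 [ 0.781 -0.284  0.122]
 [ 0.784 -0.26   0.106]]
0.15 [[ 0.785 -0.283  0.161]
 [ 0.785 -0.29   0.16 ]
 [ 0.786 -0.293  0.153]]
0.2 [[ 0.793 -0.303  0.203]
 [ 0.8   -0.264  0.201]
 [ 0.799 -0.274  0.202]]
0.3 [[ 0.808 -0.304  0.3  ]
 [ 0.809 -0.303  0.301]
 [ 0.816 -0.245  0.305]]
```

```bash
sed -i 's/Z=np.array(\[0,0,-1.\]);T=.*/D=np.array([0,0,-1.]);T=Ro.from_matrix(np.column_stack([X,D,np.cross(X,D)]))/' mv.py
python3 mv.py .4865 -.3655 .18 -28.5
```

```text
t 0.1 tcp [ 0.1482 -0.5551  0.2525] barb -165.06 q6 1.43 F [ 0.6 -0.7  0.5] M [ 0.    0.01 -0.  ] gap 85.6
shift [-95.9  72.7 375.7] rot [-1.000e-01 -1.366e+02 -0.000e+00]
```

>>> drive_tool(plan="0.3 -15 0 58 0 0 0; 0.3 -15 0 58 0 0 0; 0.3 -15 0 58 0 0 0; 0.3 -15 0 58 0 0 0; 0.3 -15 0 58 0 0 0; 0.3 -15 0 58 0 0 0; 0.3 0 10 0 0 -10.5 0; 0.3 0 10 0 0 -10.5 0", grip_force=60)

```text
clock: 1.1
tcp_pos: [0.4707, -0.3733, 0.2283]
orientation: [0.631, -0.629, 0.322, -0.319]
wrist_force: [-0.2, 0.5, 0.5]
finger_gap: 0.0554
```

>>> drive_tool(plan="0.3 0 10 0 0 -10.5 0; 0.3 0 10 0 0 -10.5 0; 0.3 0 10 0 0 -10.5 0; 0.3 0 10 0 0 -10.5 0; 0.3 0 0 0 0 -10.5 0; 0.3 0 0 0 0 -10.5 0; 0.3 0 0 0 0 -10.5 0; 0.3 0 0 0 0 -10.5 0")

```text
clock: 2.1
tcp_pos: [0.4688, -0.3694, 0.1807]
orientation: [0.686, -0.674, -0.192, 0.196]
wrist_force: [-0.3, 0.7, -0.4]
finger_gap: 0.0551
```

```bash
python3 mv.py .4865 -.3655 .12 -28.5
```

```text
t 2.1 tcp [ 0.4688 -0.3694  0.1807] barb -58.15 q6 0.21 F [-0.3  0.7 -0.4] M [ 0.   -0.03  0.03] gap 55.1
shift [17.2 60.5 -7.1] rot [ -1.  -29.6   0.2]
```

>>> drive_tool(plan="0.3 8 20 -3 0 -10 0; 0.3 7 20 -5 0 -10 0; 0.3 1 18 -4 0 -9 0; 0.3 0 0 0 0 0 0")

```text
clock: 2.6
tcp_pos: [0.4886, -0.3668, 0.1194]
orientation: [0.614, -0.6, -0.362, 0.364]
wrist_force: [-0.4, 1.0, -0.2]
finger_gap: 0.0552
```

```bash
python3 mv.py .4865 -.3655 .12 -28.5
python3 - <<'E'
from h import *
ims=[]
for n,(a,b,c,d) in {'top':(210,310,180,280),'scene':(170,290,140,260)}.items():
    p,_=grab(n,n+'1'); ims.append(cv2.resize(p[c:d,a:b,::-1],(400,400),interpolation=cv2.INTER_CUBIC))
cv2.imwrite('pics/pre.png',np.hstack(ims))
E
```

```text
t 2.6 tcp [ 0.4886 -0.3668  0.1194] barb -28.25 q6 -0.28 F [-0.4  1.  -0.2] M [-0.02  0.01 -0.01] gap 55.2
shift [ 0.1 -0.5  2.4] rot [-1.1  0.3  0.5]
```

View pics/pre.png

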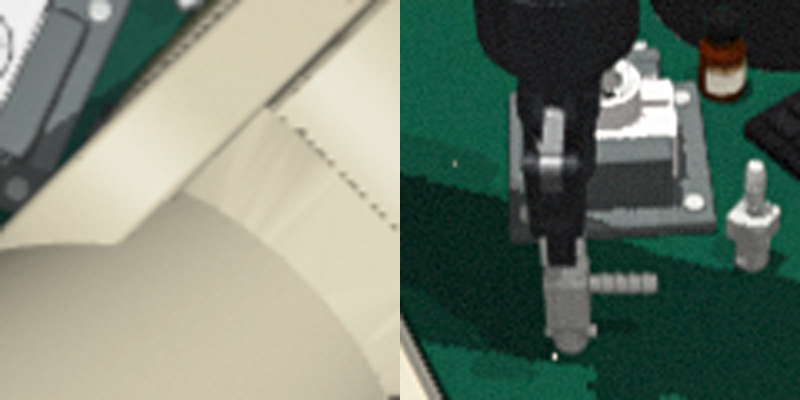

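The scene view shows the gripper straight above the body with the barb sticking out to the right between the fingers. Next I descend and grip.

>>> drive_tool(plan="0.3 0 24 2.5 -1.1 0 0.5; 0.3 0 24 0 0 0 0; 0.3 0 18 0 0 0 0; 0.3 0 2 0 0 0 0")

```text
clock: 3.2
tcp_pos: [0.4887, -0.3688, 0.0571]
orientation: [-0.605, 0.613, 0.36, -0.359]
wrist_force: [-0.6, -0.4, -0.0]
finger_gap: 0.0555
```

```bash
python3 mv.py .4865 -.3655 .051 -28.5
```

```text
t 3.2 tcp [ 0.4887 -0.3688  0.0571] barb -28.9 q6 -0.27 F [-0.6 -0.4 -0. ] M [ 0.03 -0.04 -0.  ] gap 55.5
shift [1.8 6.  3.6] rot [ 0.7 -0.4 -0.2]
```

>>> drive_tool(plan="0.3 1.8 6 3.6 0.7 0 0; 0.3 0 0 0 0 0 0; 0.3 0 0 0 0 0 0")

```text
clock: 3.58
tcp_pos: [0.4875, -0.3667, 0.0536]
orientation: [-0.607, 0.611, 0.358, -0.36]
wrist_force: [0.6, 0.2, 0.3]
finger_gap: 0.0556
```

```bash
python3 mv.py .4865 -.3655 .051 -28.5
```

```text
t 3.58 tcp [ 0.4875 -0.3667  0.0536] barb -29.02 q6 -0.27 F [0.6 0.2 0.3] M [-0.01  0.    0.01] gap 55.6
shift [0.5 2.6 1.5] rot [ 0.2 -0.5 -0.3]
```

>>> drive_tool(plan="0.3 0.7 3 2 0.2 0 0; 0.3 0 0 0 0 0 0; -1 0 0 0 0 0 0; -1 0 0 0 0 0 0; -1 0 0 0 0 0 0; -1 0 0 0 0 0 0; -1 0 0 0 0 0 0", grip_force=60)

```text
clock: 4.45
tcp_pos: [0.4865, -0.3655, 0.0514]
orientation: [-0.608, 0.611, 0.357, -0.36]
wrist_force: [0.4, -0.4, 0.7]
finger_gap: 0.0232
```

```bash
python3 mv.py .4865 -.3655 .051 -28.5
```

```text
t 4.45 tcp [ 0.4865 -0.3655  0.0514] barb -29.04 q6 -0.27 F [ 0.4 -0.4  0.7] M [-0.01 -0.03  0.01] gap 23.2
shift [0.  0.4 0. ] rot [ 0.  -0.5 -0.3]
```

>>> drive_tool(plan="-1 0 -25 0 0 0 0; -1 0 -40 0 0 0 0; -1 0 -40 0 0 0 0; -1 0 -15 0 0 0 0")

```text
clock: 4.95
tcp_pos: [0.485, -0.3631, 0.1709]
orientation: [0.611, -0.608, -0.356, 0.361]
wrist_force: [0.2, -0.3, -1.6]
finger_gap: 0.0234
```

```bash
python3 mv.py .5665 -.2482 .165 79.5
python3 - <<'E'
from h import *
p,_=grab('scene','scene2'); cv2.imwrite('pics/lift.png',cv2.resize(p[100:260,150:310,::-1],(600,600),interpolation=cv2.INTER_CUBIC))
E
```

```text
t 4.95 tcp [ 0.485  -0.3631  0.1709] barb -29.04 q6 -0.27 F [ 0.2 -0.3 -1.6] M [ 0.   -0.04 -0.05] gap 23.4
shift [140.    5.3 -15.5] rot [  -0.5 -108.5    0.2]
```

View pics/lift.png

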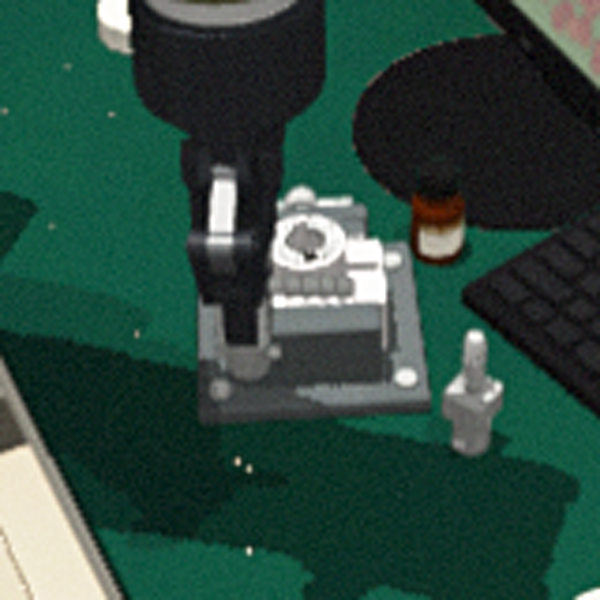

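The elbow is lifted and held upright, barb right at about (315,280), with the vise behind it. Next I move over the port and turn.

>>> drive_tool(plan="-1 30 0 -3 0 0 0; -1 45 1 -5 0 0 0; -1 45 2 -5 0 0 0; -1 20 0 0 0 0 0; -1 0 0 0 0 -10.5 0; -1 0 0 0 0 -10.5 0; -1 0 0 0 0 -10.5 0; -1 0 0 0 0 -10.5 0")

```text
clock: 6.0
tcp_pos: [0.5617, -0.243, 0.156]
orientation: [0.444, -0.429, -0.553, 0.559]
wrist_force: [-0.3, -0.2, -0.6]
finger_gap: 0.023
```

>>> drive_tool(plan="-1 0 0 0 0 -10.5 0; -1 0 0 0 0 -10.5 0; -1 0 0 0 0 -10.5 0; -1 0 0 0 0 -10.5 0; -1 0 0 0 0 -10.5 0; -1 0 0 0 0 -10.5 0; -1 0 0 0 0 0 0")

```text
clock: 6.88
tcp_pos: [0.5555, -0.2443, 0.1464]
orientation: [-0.087, 0.061, 0.706, -0.701]
wrist_force: [0.1, -0.2, -1.3]
finger_gap: 0.0234
```

```bash
python3 mv.py .5665 -.2482 .165 79.5
```

```text
t 6.88 tcp [ 0.5555 -0.2443  0.1464] barb 78.03 q6 -1.9 F [ 0.1 -0.2 -1.3] M [-0.01 -0.06 -0.  ] gap 23.4
shift [-10.9 -19.    1.5] rot [ 0.2 -1.5  2.1]
```

>>> drive_tool(plan="-1 -11 -9 1.5 0 -1.5 2.1; -1 0 0 0 0 0 0; -1 0 0 0 0 0 0")

```text
clock: 7.25
tcp_pos: [0.5665, -0.2488, 0.1548]
orientation: [-0.066, 0.067, 0.705, -0.703]
wrist_force: [-0.7, 0.0, -2.2]
finger_gap: 0.0233
```

```bash
python3 mv.py .5665 -.2482 .155 79.5
```

```text
t 7.25 tcp [ 0.5665 -0.2488  0.1548] barb 79.26 q6 -1.93 F [-0.7  0.  -2.2] M [-0.02  0.03 -0.01] gap 23.3
shift [ 0.1 -0.2 -0.6] rot [ 0.2 -0.2 -0.1]
```

Run:
```python
from h import *
p,d=grab('scene','scene3'); cv2.imwrite('pics/over.png',cv2.resize(p[100:210,180:290,::-1],(600,600),interpolation=cv2.INTER_CUBIC))
p2,d2=grab('top','top3'); cv2.imwrite('pics/over2.png',cv2.resize(p2[140:240,150:250,::-1],(600,600),interpolation=cv2.INTER_CUBIC))
for z in (.104,.112,.122): print(proj('scene',[[.5665,-.2488,z]]),)
W=world('scene',d)[100:210,180:290]
for lo in np.arange(.10,.13,.004):
    k=W[(W[...,2]>lo)&(W[...,2]<lo+.004)&(np.hypot(W[...,0]-.5665,W[...,1]+.2488)<.03)]
    if len(k)>3: print(round(lo,3),len(k),k[:,:2].mean(0).round(4),k[:,:2].min(0).round(4),k[:,:2].max(0).round(4))
```

```text
[[230.92053912 153.27411387]]
[[230.77924994 150.06735107]]
[[230.60042878 146.00418349]]
0.104 8 [ 0.5626 -0.2576] [ 0.5575 -0.2594] [ 0.5682 -0.2547]
0.108 12 [ 0.5618 -0.2545] [ 0.5562 -0.2595] [ 0.5744 -0.2485]
0.112 22 [ 0.5633 -0.2584] [ 0.5565 -0.2653] [ 0.5746 -0.247 ]
0.116 15 [ 0.5626 -0.2575] [ 0.5566 -0.2615] [ 0.5711 -0.2485]
0.12 18 [ 0.5626 -0.2573] [ 0.5559 -0.2605] [ 0.5712 -0.2505]
0.124 9 [ 0.5652 -0.2589] [ 0.5581 -0.2599] [ 0.5708 -0.2551]
0.128 17 [ 0.5635 -0.2608] [ 0.5527 -0.2632] [ 0.5739 -0.2578]
```

View pics/over.png

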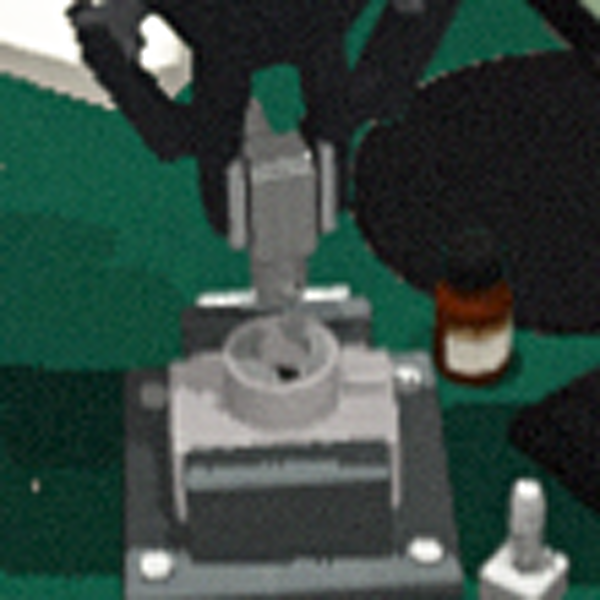

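View pics/over2.png

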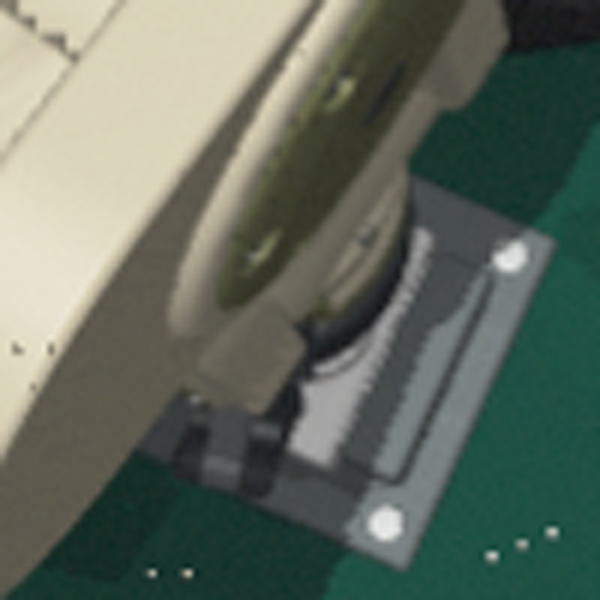

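Run:
```python
from h import *
from scipy.optimize import least_squares
W=world('scene',np.load('scene3.npz')['d'])[100:210,180:290]
z=W[...,2]
k=W[(((z>.1065)&(z<.1105))|((z>.1165)&(z<.1255)))&(np.hypot(W[...,0]-.5665,W[...,1]+.2488)<.02)]
k=k[k[:,1]<-.245]
s=least_squares(lambda c:np.hypot(*(k[:,:2]-c).T)-.010,[.5657,-.2487],loss='soft_l1',f_scale=.001);print(len(k),s.x, (np.hypot(*(k[:,:2]-s.x).T)*1000).round(1))
```

```text
50 [ 0.56656082 -0.24979561] [10.6 10.7 10.   8.2  9.5  9.4 10.2  9.8 10.  10.2 10.8  8.3  8.7 10.1
  9.3  8.5 10.7 11.  10.1 10.7  9.6  9.  11.7 10.8 10.7  9.7  9.7 10.7
  9.  11.2 11.1  9.1 10.2 11.4 11.1 11.8  9.7 10.4  9.2  9.1 10.  10.7
  9.  10.4 10.3  9.7  9.8  9.2  9.4  9.6]
```

>>> drive_tool(plan="-1 -0.5 10 -1 0 0 0; -1 0 8 0 0 0 0; -1 0 4 0 0 0 0; -1 0 0 0 0 0 0")

```text
clock: 7.85
tcp_pos: [0.5669, -0.2473, 0.1303]
orientation: [-0.066, 0.066, 0.706, -0.702]
wrist_force: [-0.5, 0.5, -1.2]
finger_gap: 0.0234
```

```bash
python3 mv.py .5660 -.2480 .122 79.5
```

```text
t 7.85 tcp [ 0.5669 -0.2473  0.1303] barb 79.27 q6 -1.93 F [-0.5  0.5 -1.2] M [0.03 0.02 0.06] gap 23.4
shift [0.7 8.3 0.9] rot [ 0.3 -0.2 -0. ]
```

>>> drive_tool(plan="-1 0.7 2 0.9 0.2 0 0; -1 0 2 0 0 0 0; -1 0 1 0 0 0 0; -1 0 0 0 0 0 0")

```text
clock: 8.35
tcp_pos: [0.5662, -0.2482, 0.1254]
orientation: [-0.066, 0.066, 0.704, -0.704]
wrist_force: [-0.3, -0.1, -1.7]
finger_gap: 0.0233
```

```bash
python3 mv.py .5660 -.2480 .122 79.5
```

```text
t 8.35 tcp [ 0.5662 -0.2482  0.1254] barb 79.27 q6 -1.93 F [-0.3 -0.1 -1.7] M [-0.06 -0.01 -0.  ] gap 23.3
shift [ 0.3  3.4 -0.2] rot [ 0.  -0.2 -0. ]
```

>>> drive_tool(plan="-1 0.2 1.5 0 0 0 0; -1 0 1.5 0 0 0 0; -1 0 0 0 0 0 0; -1 0 1.5 0 0 0 0; -1 0 0 0 0 0 0")

```text
clock: 8.98
tcp_pos: [0.5663, -0.2478, 0.121]
orientation: [-0.065, 0.067, 0.704, -0.704]
wrist_force: [1.0, 0.4, -0.5]
finger_gap: 0.0232
```

```bash
python3 mv.py .5660 -.2480 .1184 79.5
```

```text
t 8.97 tcp [ 0.5663 -0.2478  0.121 ] barb 79.29 q6 -1.93 F [ 1.   0.4 -0.5] M [ 0.08 -0.09 -0.  ] gap 23.2
shift [0.3 2.6 0.3] rot [ 0.1 -0.2 -0.1]
```

>>> drive_tool(plan="-1 0.2 1.3 0.2 0 0 0; -1 0 0 0 0 0 0; -1 0 1.3 0 0 0 0; -1 0 0 0 0 0 0")

```text
clock: 9.48
tcp_pos: [0.5663, -0.2477, 0.1183]
orientation: [-0.065, 0.067, 0.705, -0.704]
wrist_force: [0.9, 1.0, -2.2]
finger_gap: 0.0233
```

```bash
python3 mv.py .5660 -.2480 .1184 79.5
```

```text
t 9.47 tcp [ 0.5663 -0.2477  0.1183] barb 79.3 q6 -1.93 F [ 0.9  1.  -2.2] M [ 0.17 -0.14  0.04] gap 23.3
shift [ 0.3 -0.1  0.3] rot [ 0.1 -0.2 -0.1]
```

>>> drive_tool(plan="-1 -0.3 1.2 -0.3 0 0 0; -1 0 0 0 0 0 0; -1 0 1 0 0 0 0; -1 0 0 0 0 0 0")

```text
clock: 9.98
tcp_pos: [0.5664, -0.2477, 0.1157]
orientation: [-0.066, 0.067, 0.704, -0.704]
wrist_force: [0.3, 0.4, -1.3]
finger_gap: 0.0232
```

```bash
python3 mv.py .5660 -.2480 .1184 79.5
```

```text
t 9.97 tcp [ 0.5664 -0.2477  0.1157] barb 79.28 q6 -1.93 F [ 0.3  0.4 -1.3] M [ 0.14 -0.07  0.02] gap 23.2
shift [ 0.3 -2.7  0.4] rot [ 0.1 -0.2 -0.1]
```

>>> drive_tool(plan="-1 0 1.3 0 0 0 0; -1 0 0 0 0 0 0; -1 0 1.3 0 0 0 0; -1 0 0 0 0 0 0; -1 0 1 0 0 0 0; -1 0 0 0 0 0 0")

```text
clock: 10.72
tcp_pos: [0.5664, -0.2477, 0.1119]
orientation: [-0.066, 0.067, 0.704, -0.704]
wrist_force: [0.3, 0.4, -2.1]
finger_gap: 0.0233
```

```bash
python3 mv.py .5660 -.2480 .1094 79.5
```

```text
t 10.72 tcp [ 0.5664 -0.2477  0.1119] barb 79.29 q6 -1.93 F [ 0.3  0.4 -2.1] M [ 0.14 -0.03  0.  ] gap 23.3
shift [0.3 2.5 0.4] rot [ 0.1 -0.2 -0.1]
```

>>> drive_tool(plan="-1 0 1.2 0 0 0 0; -1 0 0 0 0 0 0; -1 0 0.8 0 0 0 0; -1 0 0 0 0 0 0")

```text
clock: 11.22
tcp_pos: [0.5664, -0.2476, 0.1098]
orientation: [-0.066, 0.066, 0.704, -0.704]
wrist_force: [0.4, 0.6, -1.9]
finger_gap: 0.0233
```

>>> drive_tool(plan="-1 0 0.6 0 0 0 0; -1 0 0 0 0 0 0")

```text
clock: 11.48
tcp_pos: [0.5664, -0.2476, 0.1092]
orientation: [-0.066, 0.067, 0.704, -0.704]
wrist_force: [0.7, 0.1, -1.2]
finger_gap: 0.0233
```

```bash
python3 mv.py .5660 -.2480 .1084 79.5
```

```text
t 11.47 tcp [ 0.5664 -0.2476  0.1092] barb 79.29 q6 -1.93 F [ 0.7  0.1 -1.2] M [ 0.2  -0.05  0.01] gap 23.3
shift [0.3 0.8 0.5] rot [ 0.1 -0.2 -0.1]
```

>>> drive_tool(plan="-1 0 0.6 0 0 0 0; -1 0 0 0 0 0 0; -1 0 0.4 0 0 0 0; -1 0 0 0 0 0 0")

```text
clock: 11.98
tcp_pos: [0.5664, -0.2476, 0.1085]
orientation: [-0.065, 0.067, 0.704, -0.704]
wrist_force: [0.8, 1.2, -0.4]
finger_gap: 0.0232
```

```bash
python3 mv.py .5660 -.2480 .1084 79.5
```

```text
t 11.97 tcp [ 0.5664 -0.2476  0.1085] barb 79.29 q6 -1.93 F [ 0.8  1.2 -0.4] M [ 0.17  0.06 -0.03] gap 23.2
shift [0.3 0.1 0.4] rot [ 0.1 -0.2 -0.1]
```

>>> drive_tool(plan="-1 0 0.6 0 0 0 0; -1 0 0 0 0 0 0; -1 0 0.3 0 0 0 0; -1 0 0 0 0 0 0")

```text
clock: 12.48
tcp_pos: [0.5664, -0.2476, 0.108]
orientation: [-0.065, 0.067, 0.704, -0.704]
wrist_force: [-0.6, 0.9, 0.5]
finger_gap: 0.0233
```

```bash
python3 mv.py .5660 -.2480 .1084 79.5
```

```text
t 12.47 tcp [ 0.5664 -0.2476  0.108 ] barb 79.29 q6 -1.93 F [-0.6  0.9  0.5] M [ 0.25  0.12 -0.02] gap 23.3
shift [ 0.3 -0.4  0.5] rot [ 0.1 -0.2 -0.1]
```

>>> drive_tool(plan="-1 0 0.2 0 0 4 0; -1 0 0 0 0 0 0; -1 0 0.2 0 0 4 0; -1 0 0 0 0 0 0")

```text
clock: 12.98
tcp_pos: [0.5669, -0.2474, 0.1079]
orientation: [-0.114, 0.116, 0.698, -0.697]
wrist_force: [-1.7, 1.7, 0.5]
finger_gap: 0.0233
```

```bash
python3 mv.py .5664 -.2476 .1077 71
```

```text
t 12.97 tcp [ 0.5669 -0.2474  0.1079] barb 71.32 q6 -1.79 F [-1.7  1.7  0.5] M [ 0.29  0.18 -0.03] gap 23.3
shift [0.4 0.2 0.3] rot [ 0.1  0.3 -0.1]
```

>>> drive_tool(plan="-1 0.4 0.3 0 0 4 0; -1 0.1 0 0 0 0 0; -1 0.2 0.3 0 0 4 0; -1 0.1 0 0 0 0 0")

```text
clock: 13.48
tcp_pos: [0.5669, -0.2475, 0.1077]
orientation: [-0.159, 0.163, 0.689, -0.688]
wrist_force: [0.6, 0.8, 0.7]
finger_gap: 0.0231
```

```bash
python3 mv.py .5664 -.2474 .1072 63
```

```text
t 13.47 tcp [ 0.5669 -0.2475  0.1077] barb 63.68 q6 -1.65 F [0.6 0.8 0.7] M [ 0.29  0.03 -0.01] gap 23.1
shift [0.5 0.5 0.2] rot [ 0.1  0.7 -0.2]
```

>>> drive_tool(plan="-1 0.4 0.5 0.1 0 4.3 0; -1 0.1 0 0 0 0 0; -1 0.2 0.4 0 0 4.3 0; -1 0.1 0 0 0 0 0")

```text
clock: 13.98
tcp_pos: [0.5668, -0.2475, 0.1074]
orientation: [-0.207, 0.211, 0.676, -0.675]
wrist_force: [0.9, 1.4, 1.9]
finger_gap: 0.0233
```

```bash
python3 mv.py .5667 -.2474 .1072 55
```

```text
t 13.97 tcp [ 0.5668 -0.2475  0.1074] barb 55.56 q6 -1.51 F [0.9 1.4 1.9] M [ 0.22 -0.02 -0.01] gap 23.3
shift [0.2 0.2 0. ] rot [ 0.2  0.6 -0.3]
```

>>> drive_tool(plan="-1 0.3 0.6 0 0 4.3 0; -1 0.1 0 0 0 0 0; -1 0.2 0.6 0 0 4.3 0; -1 0.1 0 0 0 0 0")

```text
clock: 14.48
tcp_pos: [0.5668, -0.2475, 0.1071]
orientation: [-0.254, 0.259, 0.659, -0.659]
wrist_force: [0.0, 1.5, 2.6]
finger_gap: 0.0234
```

```bash
python3 mv.py .5667 -.2474 .1072 47
```

```text
t 14.47 tcp [ 0.5668 -0.2475  0.1071] barb 47.49 q6 -1.37 F [0.  1.5 2.6] M [0.22 0.04 0.05] gap 23.4
shift [ 0.2 -0.1  0. ] rot [ 0.2  0.5 -0.4]
```

>>> drive_tool(plan="-1 0.3 0.7 0 0.1 4.5 -0.3; -1 0.1 0 0 0 0 0; -1 0.2 0.7 0 0.1 4.3 -0.2; -1 0.1 0 0 0 0 0")

```text
clock: 14.98
tcp_pos: [0.567, -0.2477, 0.1067]
orientation: [-0.303, 0.303, 0.639, -0.639]
wrist_force: [-0.4, 0.6, 3.3]
finger_gap: 0.0237
```

```bash
python3 mv.py .5667 -.2474 .1068 39
python3 - <<'E'
from h import *
p,d=grab('scene','scene4'); cv2.imwrite('pics/turn.png',cv2.resize(p[100:210,180:290,::-1],(600,600),interpolation=cv2.INTER_CUBIC))
E
```

```text
t 14.97 tcp [ 0.567  -0.2477  0.1067] barb 39.25 q6 -1.23 F [-0.4  0.6  3.3] M [ 0.27  0.05 -0.03] gap 23.7
shift [ 0.4 -0.1  0. ] rot [0.1 0.2 0. ]
```

View pics/turn.png

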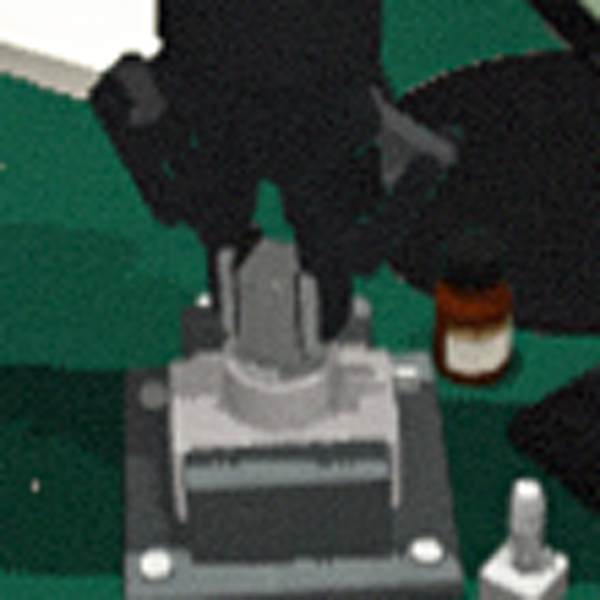

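Seen from the side, the elbow is seated in the collar with its body about (270,310), well down. I'm tightening the grip and carrying on.

>>> drive_tool(plan="-1 0.4 0.6 0 0.1 4.3 0; -1 0.1 0 0 0 0 0; -1 0.2 0.6 0 0.1 4.3 0; -1 0.1 0 0 0 0 0", grip_force=100)

```text
clock: 15.52
tcp_pos: [0.567, -0.2476, 0.1065]
orientation: [0.347, -0.348, -0.615, 0.617]
wrist_force: [0.0, 1.2, 3.6]
finger_gap: 0.0226
```

```bash
python3 mv.py .5667 -.2474 .1064 31
```

```text
t 15.53 tcp [ 0.567  -0.2476  0.1065] barb 31.1 q6 -1.08 F [0.  1.2 3.6] M [0.14 0.03 0.02] gap 22.6
shift [0.4 0.1 0.1] rot [-0.1  0.1 -0.1]
```

>>> drive_tool(plan="-1 0.4 0.8 0 0 4.3 0; -1 0.1 0.1 0 0 0 0; -1 0.2 0.8 0 0 4.3 0; -1 0.1 0.1 0 0 0 0")

```text
clock: 16.02
tcp_pos: [0.567, -0.2477, 0.106]
orientation: [0.389, -0.392, -0.588, 0.591]
wrist_force: [-0.0, 1.4, 4.8]
finger_gap: 0.0229
```

```bash
python3 mv.py .5667 -.2474 .1060 23
```

```text
t 16.02 tcp [ 0.567  -0.2477  0.106 ] barb 22.95 q6 -0.94 F [-0.   1.4  4.8] M [ 0.29  0.06 -0.01] gap 22.9
shift [ 0.4 -0.   0.1] rot [-0.  -0.  -0.3]
```

>>> drive_tool(plan="-1 0.4 0.8 0 0 4.3 -0.2; -1 0.1 0.1 0 0 0 0; -1 0.2 0.8 0 0 4.3 0; -1 0.1 0.1 0 0 0 0")

```text
clock: 16.52
tcp_pos: [0.567, -0.2479, 0.1059]
orientation: [0.43, -0.433, -0.56, 0.561]
wrist_force: [-0.8, 1.0, 5.4]
finger_gap: 0.0227
```

```bash
python3 mv.py .5667 -.2475 .1056 15
```

```text
t 16.52 tcp [ 0.567  -0.2479  0.1059] barb 14.8 q6 -0.8 F [-0.8  1.   5.4] M [0.24 0.17 0.05] gap 22.7
shift [0.4 0.2 0.2] rot [ 0.  -0.2 -0.2]
```

>>> drive_tool(plan="-1 0.4 0.7 0.2 0 4.3 -0.2; -1 0.1 0.1 0.1 0 0 0; -1 0.3 0.7 0.1 0 4.3 0; -1 0.1 0.1 0 0 0 0")

```text
clock: 17.02
tcp_pos: [0.5669, -0.2479, 0.1059]
orientation: [-0.469, 0.471, 0.528, -0.528]
wrist_force: [-0.0, 0.1, 5.3]
finger_gap: 0.0225
```

```bash
python3 mv.py .5667 -.2475 .1056 7
```

```text
t 17.02 tcp [ 0.5669 -0.2479  0.1059] barb 6.65 q6 -0.66 F [-0.   0.1  5.3] M [ 0.17  0.13 -0.02] gap 22.5
shift [0.5 0.3 0.2] rot [ 0.2 -0.3 -0.1]
```

Run:
```python
from h import *
p,d=grab('scene','scene5'); cv2.imwrite('pics/turn2.png',cv2.resize(p[100:210,180:290,::-1],(600,600),interpolation=cv2.INTER_CUBIC))
p,d=grab('top','top5'); cv2.imwrite('pics/turn3.png',cv2.resize(p[140:240,150:250,::-1],(600,600),interpolation=cv2.INTER_CUBIC))
```

```text
(no output)
```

View pics/turn2.png

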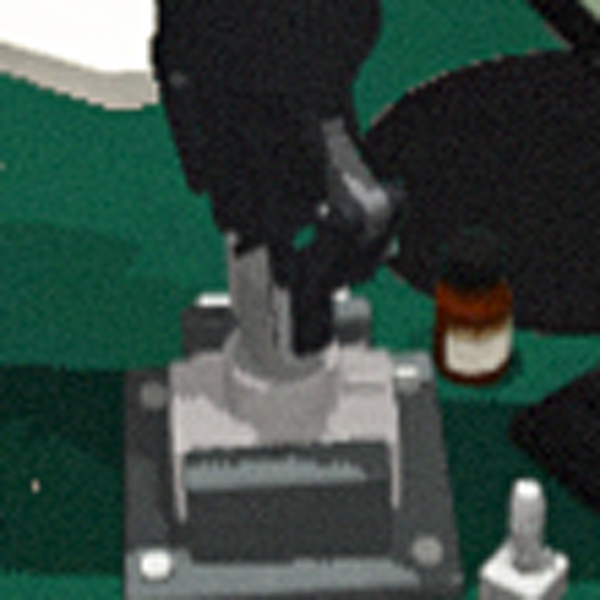

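View pics/turn3.png

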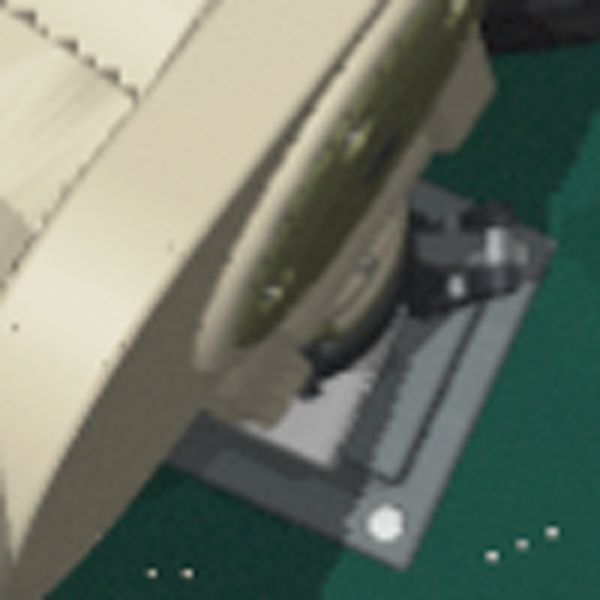

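```bash
cat > face.py <<'E'
from h import *
import sys
def run(tag):
    W=world('scene',np.load(tag+'.npz')['d'])
    v,u=np.mgrid[0:384,0:512]
    k=W[(W[...,2]>.086)&(W[...,2]<.115)&(np.hypot(W[...,0]-.5665,W[...,1]+.249)<.024)]
    print(tag,len(k)); 
    return k
if __name__=='__main__':
    k=run(sys.argv[1]); q=k[:,:2]*1000-[566.2,-248.4]
    # RANSAC lines
    rng=np.random.default_rng(0)
    for it in range(3):
        best=0
        for _ in range(800):
            i,j=rng.choice(len(q),2,False);dv=q[j]-q[i];L=np.hypot(*dv)
            if L<4: continue
            n=np.array([-dv[1],dv[0]])/L;m=abs((q-q[i])@n)<.8
            if m.sum()>best: best=m.sum();bm=m
        l=cv2.fitLine(q[bm].astype(np.float32),cv2.DIST_HUBER,0,.01,.01).ravel()
        n=np.array([-l[1],l[0]]);dist=n@l[2:];n=n*np.sign(dist);t=q[bm]@l[:2]
        print('n',bm.sum(),'normal az',np.degrees(np.arctan2(n[1],n[0])).round(1),'dist',abs(dist).round(1),'extent',t.min().round(1),t.max().round(1))
        q=q[~bm]
        if len(q)<15:break
E
python3 face.py scene5; python3 face.py scene4
```

```text
scene5 160
n 58 normal az -164.8 dist 12.6 extent -5.4 17.7
n 37 normal az -178.3 dist 12.1 extent -16.5 14.3
n 23 normal az -108.8 dist 19.8 extent -0.3 15.5
scene4 232
n 79 normal az -134.3 dist 12.3 extent -10.1 17.3
n 49 normal az -150.0 dist 12.1 extent -17.0 14.0
n 33 normal az -132.1 dist 9.8 extent -17.1 21.8
```

The fitted back face (normal about -165 to -178, expected -173) shows the elbow turning with the gripper. I'll continue.

>>> drive_tool(plan="-1 0.4 0.7 0.2 0.1 4.3 0; -1 0.1 0.1 0.1 0 0 0; -1 0.3 0.6 0.1 0.1 4.3 0; -1 0.1 0.1 0 0 0 0")

```text
clock: 17.62
tcp_pos: [0.567, -0.2479, 0.1059]
orientation: [-0.505, 0.508, 0.493, -0.494]
wrist_force: [-0.4, 0.7, 3.9]
finger_gap: 0.0224
```

```bash
python3 mv.py .5667 -.2475 .1056 -1
```

```text
t 17.62 tcp [ 0.567  -0.2479  0.1059] barb -1.47 q6 -0.52 F [-0.4  0.7  3.9] M [ 0.19  0.06 -0.02] gap 22.4
shift [0.4 0.3 0.3] rot [ 0.1 -0.5 -0.2]
```

>>> drive_tool(plan="-1 0.4 0.7 0.2 0.1 4.3 0; -1 0.1 0.1 0.1 0 0 0; -1 0.3 0.6 0.1 0.1 4.3 0; -1 0.1 0.1 0 0 0 0")

```text
clock: 18.12
tcp_pos: [0.567, -0.2478, 0.1056]
orientation: [-0.539, 0.542, 0.455, -0.457]
wrist_force: [0.1, 0.6, 4.7]
finger_gap: 0.0225
```

```bash
python3 mv.py .5667 -.2475 .1056 -22.5
```

```text
t 18.12 tcp [ 0.567  -0.2478  0.1056] barb -9.69 q6 -0.37 F [0.1 0.6 4.7] M [ 0.22  0.07 -0.02] gap 22.5
shift [0.2 0.  0.4] rot [ 0.1 12.8 -0.3]
```

>>> drive_tool(plan="-1 0.3 0.7 0.2 0.1 4.2 -0.2; -1 0.1 0.1 0.1 0 0 0; -1 0.3 0.6 0.1 0 4.2 0; -1 0.1 0.1 0 0 0 0; -1 0.3 0.6 0.1 0 4.2 0; -1 0.1 0.1 0 0 0 0; -1 0 0 0 0 0 0")

```text
clock: 19.0
tcp_pos: [0.5672, -0.2476, 0.1051]
orientation: [-0.584, 0.586, 0.396, -0.398]
wrist_force: [0.3, 1.3, 3.5]
finger_gap: 0.0228
```

```bash
python3 mv.py .5667 -.2475 .1056 -22.5;  python3 - <<'E'
from h import *
p,d=grab('scene','scene6'); cv2.imwrite('pics/turn4.png',cv2.resize(p[100:210,180:290,::-1],(600,600),interpolation=cv2.INTER_CUBIC))
E
python3 face.py scene6
```

```text
t 19.0 tcp [ 0.5672 -0.2476  0.1051] barb -21.71 q6 -0.16 F [0.3 1.3 3.5] M [0.18 0.02 0.  ] gap 22.8
shift [-0.1 -0.5  0.5] rot [ 0.1  0.8 -0.2]
scene6 116
n 28 normal az -87.8 dist 19.5 extent -14.3 3.7
n 23 normal az -131.0 dist 19.7 extent -3.9 14.2
n 16 normal az -65.6 dist 17.8 extent -16.6 16.0
```

View pics/turn4.png

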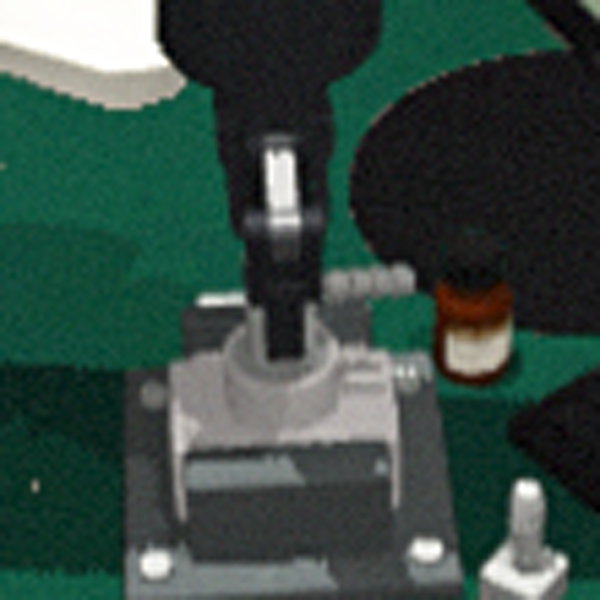

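The barb is now in view at (330–412, 285–272). I'll measure its direction from depth.

```bash
cat > barb.py <<'E'
from h import *
import sys
n,tag=sys.argv[1:3]
W=world(n,np.load(tag+'.npz')['d'])
a=np.radians(-22.8);v=W[...,:2]-[.5662,-.2484];al=v@[np.cos(a),np.sin(a)];ac=v@[-np.sin(a),np.cos(a)]
m=(W[...,2]>.092)&(W[...,2]<.116)&(al>.016)&(al<.056)&(abs(ac)<.022)
q=W[m];l=cv2.fitLine((q[:,:2]*1000).astype(np.float32),cv2.DIST_HUBER,0,.01,.01).ravel()
e=al[m].max()
print(len(q),'az line',np.degrees(np.arctan2(l[1],l[0])),'z top/med',np.percentile(q[:,2],[5,50,95]).round(4),'reach',e)
for lo in (.016,.026,.036):
    s=m&(al>=lo)&(al<lo+.01); print(lo,s.sum(),'across mean/min/max mm',(ac[s].mean()*1000).round(1),(ac[s].min()*1000).round(1),(ac[s].max()*1000).round(1))
E
python3 barb.py scene scene6
```

```text
85 az line -20.72162 z top/med [0.1028 0.1078 0.1109] reach 0.047650342284330224
0.016 27 across mean/min/max mm -2.5 -5.7 2.6
0.026 28 across mean/min/max mm -2.4 -7.2 4.0
0.036 26 across mean/min/max mm -2.0 -5.4 3.7
```

>>> drive_tool(plan="-1 0 0.1 0.2 0 1.5 0; -1 0 0 0 0 0 0; -1 0 0 0 0 0 0")

```text
clock: 19.42
tcp_pos: [0.5672, -0.2475, 0.1051]
orientation: [-0.589, 0.592, 0.389, -0.39]
wrist_force: [0.5, 0.3, 4.4]
finger_gap: 0.0227
```

```bash
python3 mv.py .5667 -.2475 .1056 -22.8
```

```text
t 19.43 tcp [ 0.5672 -0.2475  0.1051] barb -23.23 q6 -0.13 F [0.5 0.3 4.4] M [0.16 0.06 0.04] gap 22.7
shift [-0.2 -0.5  0.4] rot [ 0.1 -0.4 -0.2]
```

>>> drive_tool(plan="-0.3 0 0 0 0 0 0; 0.3 0 0 0 0 0 0; 0.3 0 0 0 0 0 0; 0.3 0 0 0 0 0 0; 0.3 0 -20 0 0 0 0; 0.3 0 -40 0 0 0 0; 0.3 0 -40 0 0 0 0; 0.3 0 -20 0 0 0 0")

```text
clock: 20.42
tcp_pos: [0.5643, -0.2459, 0.2227]
orientation: [0.593, -0.588, -0.386, 0.392]
wrist_force: [0.6, -0.2, -0.7]
finger_gap: 0.0555
```

>>> drive_tool(plan="0.3 0 0 45 0 0 0; 0.3 0 0 58 0 0 0; 0.3 0 0 58 0 0 0; 0.3 0 0 30 0 0 0; 0.3 0 0 0 0 0 0; 0.3 0 0 0 0 0 0")

```text
clock: 21.18
tcp_pos: [0.3864, -0.1699, 0.2257]
orientation: [-0.59, 0.591, 0.387, -0.39]
wrist_force: [0.7, 0.6, 0.6]
finger_gap: 0.0556
```

```bash
python3 mv.py .5667 -.2475 .1056 -22.8;  python3 - <<'E'
from h import *
ims=[]
for n,(a,b,c,d) in {'top':(140,290,130,250),'scene':(180,290,100,210)}.items():
    p,_=grab(n,n+'7'); ims.append(cv2.resize(p[c:d,a:b,::-1],(400,400),interpolation=cv2.INTER_CUBIC))
cv2.imwrite('pics/rel.png',np.hstack(ims))
E
python3 barb.py scene scene7;python3 barb.py top top7
```

```text
t 21.18 tcp [ 0.3864 -0.1699  0.2257] barb -23.27 q6 -0.2 F [0.7 0.6 0.6] M [-0.03  0.03  0.05] gap 55.6
shift [   0.5  119.9 -196.4] rot [-0.1 -0.5 -0.3]
92 az line -22.046898 z top/med [0.1021 0.107  0.1099] reach 0.04949293422095186
0.016 28 across mean/min/max mm -2.9 -6.5 1.3
0.026 28 across mean/min/max mm -2.3 -7.0 1.3
0.036 28 across mean/min/max mm -1.9 -5.3 4.0
108 az line -22.550726 z top/med [0.1047 0.1082 0.1106] reach 0.050726395640305955
0.016 31 across mean/min/max mm 0.1 -4.5 5.6
0.026 31 across mean/min/max mm 0.2 -4.9 5.7
0.036 33 across mean/min/max mm 0.1 -5.2 6.8
```

View pics/rel.png

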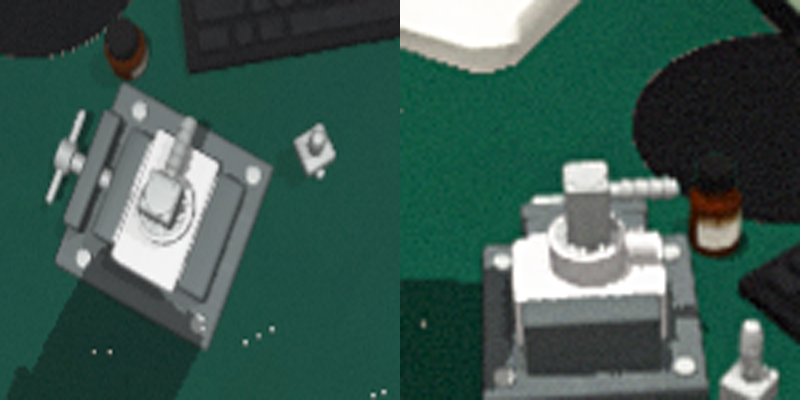

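The elbow stands upright in the port with the barb along the rib in both views, and the gripper is clear. I'll run one height and position check, then hand in.

Run:
```python
from el import *
for n in('top','scene'):
    d=np.load(n+'7.npz')['d'];Q,W=plane(n,d,.1165)
    m=(np.hypot(W[...,0]-.566,W[...,1]+.2484)<.011)&(W[...,2]>.112)&(W[...,2]<.122)
    print(n,'top z',np.median(W[m][:,2]),sq(Q,W,.1128,np.array([.5665,-.248]),np.radians(-23),rad=.018))
print(monitor.get_state()['qvel'].round(3))
job.hand_in()
```

```text
top top z 0.11742959015550845 (array([ 0.56777185, -0.24870792]), np.float64(-22.895874818673896), np.float64(7.614138124228642), np.int64(170), 307)
scene top z 0.11722566256782449 (array([ 0.56582345, -0.25052966]), np.float64(-21.087308039974243), np.float64(9.296812283063147), np.int64(108), 166)
[-0.     0.011  0.003 -0.001 -0.001  0.002]
the job is handed in; nothing more can be done
```

The elbow is in the port, screwed down with its barb along the rib and released. I handed the job in at about 21 s; no verdict is reported.

**What I did:** I gripped the elbow and set its stem into the port. Both cameras' depth images put the notch at about 79.5°, roughly 102° counter-clockwise of the rib, so I entered there. The lugs dropped through on the first try with no search by feel. I pressed about 1 mm into the seal and turned clockwise to the rib in small steps, feeding down as I went. I then let go and backed clear.

**Last checks:**
- **Direction:** the barb lies at −22.6° (top camera) or −22.0° (scene camera). The rib is at about −22.8°.
- **Height:** the body top is at 117.3 mm, so elbow_grip is about 26 mm above the collar. The limit is 28.4 mm.
- **Position:** the body is about 1 mm off the port axis by the top camera and 2 mm by the scene camera; the limit is 4 mm. The two cameras differ by about 2 mm, which is their calibration accuracy.
- **Forces:** the readings I took between moves never exceeded about 5.5 N at the wrist, against 28 N allowed between the elbow and the vise. I felt no clear rise in turning moment: it stayed within the noise, and the only rise was in the downward force.
- **Bystanders:** the straight fitting and oil bottle look unmoved in the last pictures. I didn't measure them, and the stain bottle and tally counter were outside the views I checked. No contact showed in the force readings.

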